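# Charge the bead mill with milling balls

### The arm

A 6-joint arm with a two-finger parallel gripper is mounted at the origin on the work surface. World frame = base frame: x ahead of the robot, y to its left, z up, the work surface at z = 0. Lengths are in m, angles in rad, forces in N, time in s.
With the tool pointing down it reaches from about 0.25 to 0.775 m from the base axis. Payload 4 kg.
Tool frame: the origin (TCP) lies midway between the tips of the shut fingers; the grasp point (between the pads) lies 19 mm behind it; z points along the fingers, y is the line along which they close (so a half turn about z gives the same grasp; the last joint's range is limited). The gripper opens to 94 mm and grips with 3 to 60 N. Pads are 16 mm wide; open, the fingers measure 119 mm over their backs; the gripper's body (75 mm by 177 mm) begins 78 mm behind the grasp point.
Start: joints at [1.007, 0.087, 1.371, -0, 1.684, -0.103], TCP at [0.245, 0.493, 0.177] pointing down, gripper open.
Joint ranges: [-3.1, 3.1], [-0.76, 2.03], [0.27, 2.55], [-1.08, 4.22], [0.17, 2.65], [-2.57, 2.57]. Speed limits (rad/s): [2.79, 2.79, 3.14, 3.14, 3.14, 3.14].

### API

Orientations are given as [roll, pitch, yaw] about the fixed x, y, z axes, in that order (R = Rz(yaw) Ry(pitch) Rx(roll)).
In Python, from bench import robot gives the robot as it stands. The module is installed in compiled form; this text tells all that it offers.
- The arm moves only by the tool arm_command, never from a script. Its argument "targets" is a list of rows, each a list of 4 numbers: the shift along the world's x, y, z as a fraction of full scale, then the turn about the world's z as a fraction of full scale. A call has 1 to 8 rows; each row is the pose to reach, as a shift and turn from the pose commanded when the call began; what a row does not reach only later rows make up. Full scale, the value 1, is 0.5 m for a shift and 120 degrees for a turn. A row lasts 1/12 s, in which the tool goes at most 41.7 mm and 7.16 degrees, less where a joint would pass 70% of its speed; a pose out of reach is approached as far as the arm can. A call with a number of a shift or a turn outside -1 to 1 is refused whole. A call with a gripper value outside its range is refused whole. "claw" is the closure, from 0 (fully open) to 1 (shut), set as the call begins (left out, the last holds). The fingers move at their own pace and stop on an object; the grip force is fixed at half the most. Time passes only in rows, so rows that repeat a pose let the fingers close. It gives the time, the measured TCP pose, the force, the opening and the grip force at its end, in the units of the state.
- robot.get_obs(): the state, without advancing time (a new reading comes with each control period).
- robot.snapshot(name): name is "scene" or "top" or "wrist"; returns the picture (480x640x3 uint8, red, green, blue); there is no depth.
- robot.camera_info(name): a dict with "vfov" (degrees; the focal length in pixels is half the picture's height over the tangent of half this angle, whatever the lens; pixels are square), "cx", "cy" (the principal point, pixels), "extrinsics" (4x4, takes a point from camera to world coordinates); the wrist camera has in their place "T_tool_cam" (4x4, takes a point from camera to tool coordinates, whose origin is the TCP and whose axes are the flange's). Camera axes: x right, y up, looking along -z (the intrinsics and any distortion apply to the point x, -y, -z); pixel columns grow to the right and rows downward; lengths in m; the calibration is good to about 2 mm. The wrist camera is an equidistant fisheye: a pixel r from the principal point sees the ray r / f radians off the axis. A picture is of the moment at which its call begins: read the wrist's pose just before it. camera_info takes no time and is no camera call.
- robot.close_job(): hands the job in; it is judged then, once.
The state is a dict: "time": time; "joint_positions": joint angles; "qvel": joint speeds; "joint_torque": joint torques, N m; "tool_pos": TCP position; "ee_rot": TCP orientation; "wrist_force": force on the tool from outside, world axes, zero at the start; "wrist_torque": the same for the moment, N m; "width": finger opening in m; "finger_force": force on a finger pad.
Only numpy, scipy, OpenCV 4.12 (cv2) and the standard library are available. Lean on these libraries where they do the work, as an engineer would, in place of code of your own. Each camera call takes 0.05 s, during which the arm holds its last target. There are 200 camera calls.

### The job

Pick up the metal cup by its handle and pour all six milling balls into the open chamber of the bead mill, without touching the balls with the gripper. Then stand the empty cup upright on the round mat, wholly on it, and push the mill's sliding lid fully shut. Leave the bottle, the tube rack and the slide box where they are.

Things in the scene. Friction and masses are not known exactly. Their poses are not given: they have to be found in the camera images.
- cup: Flared steel cup, 180 g, holding six balls at the start. Base 56, rim 96 across, 60 tall, wall 3, floor 4 mm. Origin: centre of its underside; z up through the mouth. A straight black bar handle runs level along the cup's -x, 44 to 142 mm from its axis: 14 mm wide, flat upright sides, 20 mm tall, from 36 to 56 mm above the underside.
- cup_grip (a point): Point in the middle of the handle's section, 100 mm from the cup's axis, 46 mm above its underside; axes as the cup's.
- cup_lip (a point): Point on the cup's rim, on the far side from the handle (48 mm out on the cup's own +x, 60 mm up).
- mat: Fixed round black rubber mat, 130 mm across, 4 mm thick; the cup stands on it at the start. Origin: centre of its underside, on the bench.
- mill: Fixed bench bead mill: white box 180 mm (its x) by 320 mm (its y), 110 mm high. Origin: centre of its underside, z up. An open-topped rectangular grinding chamber is sunk in its -y half; the +y half is a flat deck onto which the lid slides open. Two small guide rails 8 mm wide, 10 mm high run along its y at x = +-74 mm on top.
- chamber (a point): Centre of the chamber's floor, 30 mm above the bench, 85 mm along the mill's -y from its origin; axes as the mill's. The chamber is 116 mm (x) by 120 mm (y) inside, 80 mm deep, its rim 110 mm above the bench.
- lid (a joint): Opening of the mill's sliding lid in m: 0 = fully shut over the chamber, 0.125 = fully open; it slides along the mill's +y to open, with about 2 N of friction, and starts mostly open. The lid is an aluminium plate 136 by 135 mm whose top is 117 mm above the bench.
- lid_grip (a point): Top centre of the black ridge that stands on the middle of the lid, moving with it: 80 mm long (mill's x), 10 mm thick (mill's y), 24 mm high; its top is 141 mm above the bench. Axes as the mill's.
- bottle: Bystander: amber bottle, 60 mm across, 120 mm tall; origin under its centre.
- rack: Bystander: white tube rack 70 x 160 x 30 mm; origin under its centre.
- slides: Bystander: black slide box 60 x 90 x 32 mm; origin under its centre.
- ball0_center (a point): Centre of one of six smooth white ceramic milling balls, 20 mm across, 25 g; in the cup at the start.
- ball1_center (a point): Centre of one of six smooth white ceramic milling balls, 20 mm across, 25 g; in the cup at the start.
- ball2_center (a point): Centre of one of six smooth white ceramic milling balls, 20 mm across, 25 g; in the cup at the start.
- ball3_center (a point): Centre of one of six smooth white ceramic milling balls, 20 mm across, 25 g; in the cup at the start.
- ball4_center (a point): Centre of one of six smooth white ceramic milling balls, 20 mm across, 25 g; in the cup at the start.
- ball5_center (a point): Centre of one of six smooth white ceramic milling balls, 20 mm across, 25 g; in the cup at the start.
There are look-alikes about, which are no part of the job. Of the things that look like the cup, take the one that is farthest to the robot's right at the start.

How it is judged:
On the way, in this order (a step that is already met when the one before it is completed fails the run):
1. all six balls lie in the mill's chamber (horizontal distance between each of ball0_center, ball1_center, ball2_center, ball3_center, ball4_center, ball5_center and chamber below 0.078 m and z of ball0_center in the frame of chamber between 0 and 0.07 m and z of ball1_center in the frame of chamber between 0 and 0.07 m and z of ball2_center in the frame of chamber between 0 and 0.07 m and z of ball3_center in the frame of chamber between 0 and 0.07 m and z of ball4_center in the frame of chamber between 0 and 0.07 m and z of ball5_center in the frame of chamber between 0 and 0.07 m), for 0.2 s.
2. the cup stands upright on the mat and the lid is shut (horizontal distance between cup and mat below 0.036 m and angle between cup's own z axis and vertical below 0.1 rad and value of joint lid below 0.005 m), for 0.2 s.
At the end, for the whole second after the job is handed in: All six balls lie in the chamber (below its rim), the lid is shut to within 5 mm, and the cup stands at rest, upright (within 0.1 rad) on the mat, its axis within 36 mm of the mat's centre (all of step 1 and all of step 2 and z of cup in the frame of mat below 0.01 m and linear speed of cup below 0.03 m/s); the robot touches nothing.
It fails at once if the bottle is shoved (over 30 mm) or tipped (distance of bottle from where it was at the start of the episode above 0.03 m or angle between bottle's own z axis and vertical above 0.4 rad).
It fails at once if the rack is shoved (over 30 mm) or tipped (distance of rack from where it was at the start of the episode above 0.03 m or angle between rack's own z axis and vertical above 0.4 rad).
It fails at once if the slides is shoved (over 30 mm) or tipped (distance of slides from where it was at the start of the episode above 0.03 m or angle between slides's own z axis and vertical above 0.4 rad).
It fails at once if the gripper's fingers touch a ball (contact force between the fingers and ball0 above 0.5 N or contact force between the fingers and ball1 above 0.5 N or contact force between the fingers and ball2 above 0.5 N or contact force between the fingers and ball3 above 0.5 N or contact force between the fingers and ball4 above 0.5 N or contact force between the fingers and ball5 above 0.5 N).
It also fails if it takes over 64 s, if anything falls off the work surface, if the arm or the gripper's body presses on something with over 40 N, if the wrist force passes 120 N, or if a joint passes its speed limit or range.

## Working session

There is one attempt and no reset: what is moved stays moved. The work goes in short steps, Python scripts to look and compute and a tool call to move; the robot and the scene stay as the last step left them, time stands still between calls to the robot, and variables do not carry over. Pictures are saved under pics/ and viewed, at most 10 in all, crops included, and the job is handed in when it is done.

Besides the shell and the picture viewer there is one more tool, called by a JSON object that holds its "api" and its "payload". arm_command: Moves the arm, as the interface text tells. Shift numbers are shares of 0.5 m and turn numbers shares of 120 degrees, none past 1 either way. Its arguments: {"type":"object","properties":{"targets":{"type":"array"},"claw":{"type":"number"}},"required":["targets"]}

```bash
mkdir -p pics; python3 - <<'E'
from bench import robot
import cv2,numpy as np
for n in("scene","top"):
    cv2.imwrite(f"pics/{n}0.png",robot.snapshot(n)[:,:,::-1]); i=robot.camera_info(n); print(n,{k:(np.round(v,4).tolist() if not isinstance(v,str) else v) for k,v in i.items()})
print(robot.camera_info("wrist"));print(robot.get_obs())
E
```

```text
scene {'vfov': 54.4288, 'cx': 318.3664, 'cy': 236.9414, 'extrinsics': [[-0.8537, -0.3967, 0.3374, 0.8736], [0.5205, -0.6669, 0.5331, 0.4398], [0.0135, 0.6307, 0.7759, 0.8227], [0.0, 0.0, 0.0, 1.0]]}
top {'vfov': 42.8901, 'cx': 311.5666, 'cy': 236.9847, 'extrinsics': [[0.0498, 0.9757, -0.2134, 0.3008], [-0.9988, 0.0492, -0.0082, -0.0642], [0.0025, 0.2136, 0.9769, 1.2436], [0.0, 0.0, 0.0, 1.0]]}
{'vfov': 65.70646984690485, 'cx': 319.1379064164275, 'cy': 237.78638343782202, 'T_tool_cam': array([[ 8.38439985e-04,  9.65303138e-01,  2.61130520e-01,
         7.66847922e-02],
       [ 9.99999229e-01, -1.04862738e-03,  6.65582705e-04,
         4.05074951e-04],
       [ 9.16317686e-04,  2.61129761e-01, -9.65303273e-01,
        -2.07756277e-01],
       [ 0.00000000e+00,  0.00000000e+00,  0.00000000e+00,
         1.00000000e+00]])}
{'time': 0.1, 'joint_positions': array([ 1.00687461e+00,  8.78738590e-02,  1.37205946e+00,  6.52539119e-06,
        1.68362394e+00, -1.03128580e-01]), 'qvel': array([-2.14426601e-03, -8.58023300e-04, -2.36102711e-03,  5.40786639e-05,
       -5.91244502e-04, -9.48384485e-04]), 'joint_torque': array([ 2.07082951e-03, -3.41250265e+01, -3.03302765e+01,  7.19601614e-02,
        3.03745118e-02, -1.02672509e-04]), 'tool_pos': array([0.24428592, 0.49216486, 0.1760474 ]), 'ee_rot': array([-3.13963916e+00, -2.08697977e-04,  2.68080004e+00]), 'wrist_force': array([-0.4189356 ,  0.63766357, -0.42865191]), 'wrist_torque': array([ 0.02459132, -0.01222992, -0.01274387]), 'finger_force': 0.0, 'width': 0.09437570259983664}
```

View pics/top0.png

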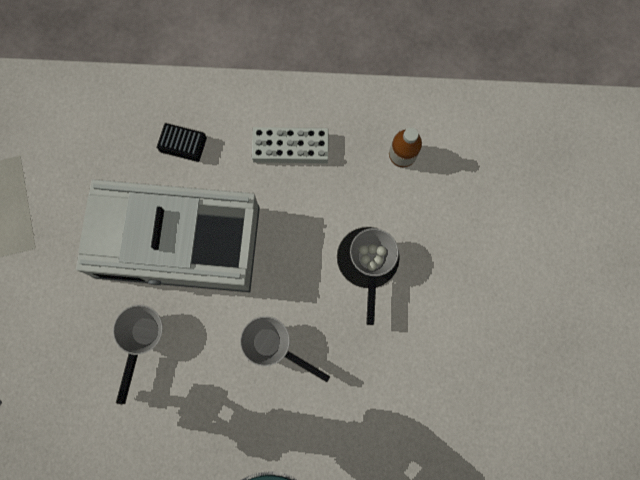

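View pics/scene0.png

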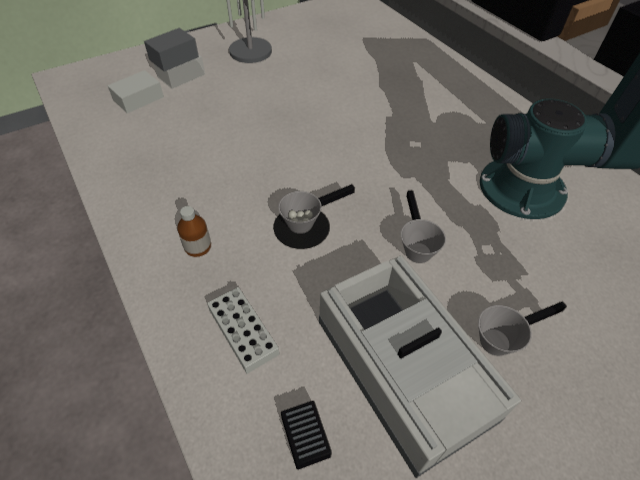

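```bash
cat > h.py <<'E'
from bench import robot
import cv2,numpy as np
from scipy.spatial.transform import Rotation as Ro
def ray(n,px):
    i=robot.camera_info(n); f=240/np.tan(np.radians(i["vfov"])/2)
    d=np.array([(px[0]-i["cx"])/f,-(px[1]-i["cy"])/f,-1.]); E=np.array(i["extrinsics"]); return E[:3,3],E[:3,:3]@d
def onz(n,px,z):
    o,d=ray(n,px); return (o+d*(z-o[2])/d[2])[:2]
def cross(p,q):  # top px, scene px -> point
    (a,u),(b,v)=ray("top",p),ray("scene",q); s=np.linalg.lstsq(np.c_[u,-v],b-a,rcond=None)[0]
    A,B=a+u*s[0],b+v*s[1]; return (A+B)/2,np.linalg.norm(A-B)
E
python3 - <<'E'
from h import *
im=cv2.imread("pics/top0.png"); g=cv2.cvtColor(im,cv2.COLOR_BGR2GRAY)
m=(g<48).astype(np.uint8); 
cs,_=cv2.findContours(m,cv2.RETR_EXTERNAL,cv2.CHAIN_APPROX_NONE)
for c in cs:
    if cv2.contourArea(c)>60: print(cv2.contourArea(c),cv2.boundingRect(c),np.round(cv2.minAreaRect(c),1) if 0 else cv2.minAreaRect(c))
big=cv2.resize(im[170:340,70:420],None,fx=2.28,fy=2.28,interpolation=cv2.INTER_CUBIC); cv2.imwrite("pics/topcrop.png",big)
E
```

```text
367.0 (117, 354, 20, 50) ((126.41710662841797, 378.71502685546875), (8.39827823638916, 50.7459602355957), 14.74356460571289)
264.5 (285, 351, 45, 31) ((306.9852600097656, 366.1911315917969), (48.87709426879883, 6.516945838928223), 30.963754653930664)
148.0 (93, 274, 54, 9) ((119.53347778320312, 277.62060546875), (53.49803924560547, 4.306796550750732), 5.04245138168335)
1196.0 (338, 227, 61, 98) ((373.6000061035156, 271.70001220703125), (92.1259994506836, 57.6905517578125), 63.43495178222656)
2157.0 (192, 215, 52, 52) ((217.1478729248047, 240.4580841064453), (46.26852035522461, 50.47690200805664), 6.788974761962891)
257.0 (151, 207, 13, 43) ((157.46243286132812, 227.9941864013672), (7.298745632171631, 42.27189636230469), 8.746162414550781)
159.5 (395, 137, 26, 22) ((410.5917053222656, 149.90066528320312), (14.335680961608887, 27.780025482177734), 58.671302795410156)
1223.5 (157, 123, 50, 39) ((181.5, 142.00001525878906), (45.59669876098633, 29.34680938720703), 14.03624439239502)
```

View pics/topcrop.png

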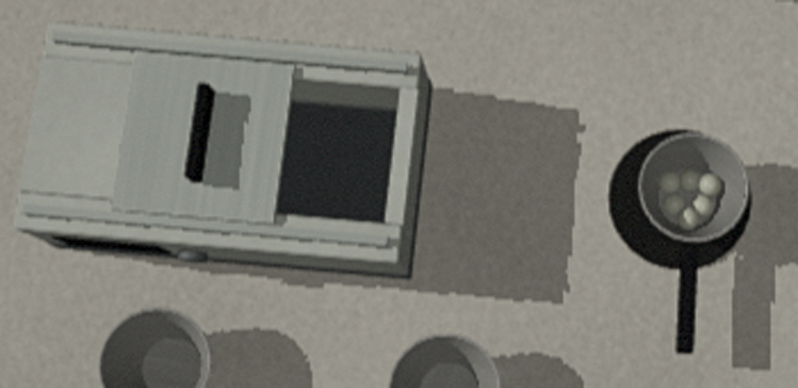

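```bash
python3 - <<'E'
from h import *
c=lambda x,y:(x/2.28+70-.3,y/2.28+170-.3)
P=lambda n,p,z:print(n,np.round(onz("top",c(*p),z),4))
for n,p in dict(FR=(422,52),NR=(398,262),NL=(18,228),FL=(50,25)).items():P(n,p,.11)
P("chFloorR-far",(396,108),.03)
for n,p in dict(ch_fr=(400,85),ch_nr=(387,221)).items():P(n,p,.11)
P("lid edge far",(295,65),.117);P("lid edge near",(274,222),.117)
P("lid back far",(134,52),.117);P("lid back near",(113,208),.117)
P("ridge top",(207,86),.141);P("ridge bot",(195,180),.141)
P("rim c",(694,187),.064);P("rim l",(640,187),.064);P("rim r",(748,187),.064);P("rim t",(694,132),.064);P("rim b",(694,242),.064)
P("h end",(685,353),.060);P("h start",(688.5,268),.060);P("mat l",(610,197),.004);P("mat bottom",(675,268),.004)
im=cv2.imread("pics/top0.png"); g=cv2.cvtColor(im,cv2.COLOR_BGR2GRAY)
for r in(295,305,315,322):
    x=np.where(g[r,355:390]<55)[0]+355; print(r,x.min(),x.max())
for n,p in dict(bottle=(405,158)).items():print(n,onz("top",p,0))
for n,p in dict(rk1=(252,160),rk2=(328,162),sl=(200,160),cup2=(265,341),cup2h=(328,379),cup3=(138,330)).items():print(n,onz("top",p,0.03))
E
```

```text
FR [0.6307 0.0592]
NR [0.4513 0.0663]
NL [0.4637 0.3805]
FL [0.6386 0.3763]
chFloorR-far [0.6007 0.0875]
ch_fr [0.601  0.0757]
ch_nr [0.4848 0.0779]
lid edge far [0.612 0.164]
lid edge near [0.4781 0.1693]
lid back far [0.6165 0.3001]
lid back near [0.4831 0.3022]
ridge top [0.584  0.2295]
ridge bot [0.5054 0.2311]
rim c [ 0.5351 -0.1785]
rim l [ 0.5328 -0.132 ]
rim r [ 0.5375 -0.225 ]
rim t [ 0.5839 -0.1771]
rim b [ 0.4873 -0.1798]
h end [ 0.393  -0.1753]
h start [ 0.4652 -0.1762]
mat l [ 0.534  -0.1086]
mat bottom [ 0.4724 -0.1694]
295 368 374
305 368 374
315 367 373
322 367 373
bottle [ 0.75584554 -0.24520885]
rk1 [0.72424935 0.07861801]
rk2 [ 0.7279048  -0.08024779]
sl [0.71874438 0.1871244 ]
cup2 [0.35298422 0.02681776]
cup2h [ 0.28664963 -0.09970946]
cup3 [0.36182391 0.27760364]
```

{"api": "arm_command", "payload": {"targets": [[0.1,-0.2,0.14,-0.2],[0.2,-0.6,0.14,-0.47],[0.2,-0.6,0.14,-0.47],[0.2,-0.6,0.14,-0.47],[0.2,-0.6,0.14,-0.47],[0.2,-0.6,0.14,-0.47],[0.2,-0.6,0.14,-0.47],[0.2,-0.6,0.14,-0.47]], "claw": 0}}

```text
time: 0.77
tool_pos: [0.3446, 0.1903, 0.2473]
ee_rot: [3.141, 0.001, 1.69]
wrist_force: [1.4, -0.9, -1.1]
width: 0.094
finger_force: 0.0
```

{"api": "arm_command", "payload": {"targets": [[0.2,-0.6,0,-0.47],[0.2,-0.6,0,-0.47],[0.2,-0.6,0,-0.47],[0.2,-0.6,0,-0.47],[0.2,-0.6,0,-0.47],[0.2,-0.6,0,-0.47],[0.2,-0.6,0,-0.47],[0.2,-0.6,0,-0.47]]}}

```text
time: 1.43
tool_pos: [0.4447, -0.1111, 0.246]
ee_rot: [-3.141, 0.002, 0.703]
wrist_force: [0.6, 0.5, 0.4]
width: 0.0941
finger_force: 0.0
```

{"api": "arm_command", "payload": {"targets": [[0.01,-0.138,-0.1,-0.348],[0.01,-0.138,-0.1,-0.348],[0.01,-0.138,-0.1,-0.348],[0.01,-0.138,-0.1,-0.348],[0.01,-0.138,-0.1,-0.348],[0.01,-0.138,-0.1,-0.348],[0.01,-0.138,-0.1,-0.348],[0.01,-0.138,-0.1,-0.348]]}}

```text
time: 2.1
tool_pos: [0.4493, -0.1763, 0.1966]
ee_rot: [-3.141, 0.001, -0.014]
wrist_force: [0.2, 0.1, -0.1]
width: 0.0941
finger_force: 0.0
```

```bash
cat >> h.py <<'E'
def wonz(px,z,o):
    i=robot.camera_info("wrist"); f=240/np.tan(np.radians(i["vfov"])/2)
    v=np.array([px[0]-i["cx"],-(px[1]-i["cy"])]); r=np.hypot(*v); t=r/f
    d=np.r_[v/r*np.sin(t),-np.cos(t)]; T=i["T_tool_cam"]; R=Ro.from_euler("xyz",o["ee_rot"]).as_matrix()
    c=R@T[:3,3]+o["tool_pos"]; d=R@T[:3,:3]@d; return (c+d*(z-c[2])/d[2])[:2]
E
python3 - <<'E'
from h import *
import json
o=robot.get_obs(); im=robot.snapshot("wrist")
json.dump({k:list(o[k]) for k in("tool_pos","ee_rot")},open("w1.json","w")); cv2.imwrite("pics/w1.png",im[:,:,::-1]); print(o["tool_pos"],o["ee_rot"])
E
```

```text
[ 0.44934369 -0.176262    0.19664286] [-3.14125253e+00  8.25060024e-04 -1.41285386e-02]
```

View pics/w1.png

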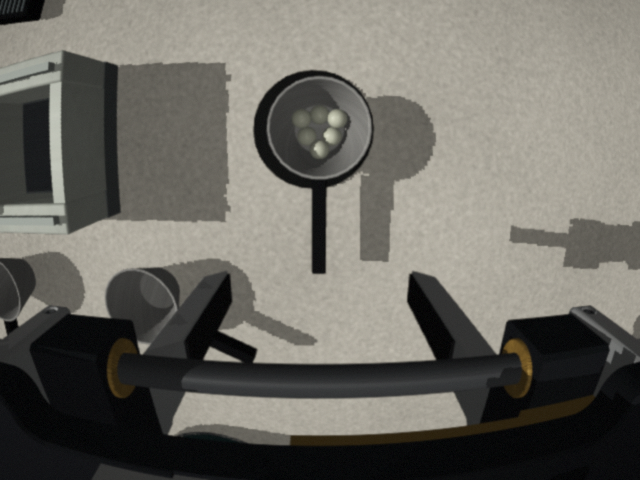

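```bash
python3 - <<'E'
from h import *
import json
o=json.load(open("w1.json"))
for n,p,z in(("rim",(320,128),.064),("riml",(267,128),.064),("rimr",(373,128),.064),("hend",(318.7,273),.06),("hst",(319.3,190),.06),("matl",(253.5,128),.004),("matb",(313,187.5),.004),("matt",(314,71),.004),
 ("millwall top outer near",(66,231),.12),("outer far",(64,52),.11),("in far",(50,83),.11),("in near",(51,203),.11),("outer mid",(66,140),.11)):print(n,np.round(wonz(p,z,o),4))
E
```

```text
rim [ 0.535  -0.1778]
riml [ 0.5363 -0.1296]
rimr [ 0.5351 -0.226 ]
hend [ 0.3952 -0.1747]
hst [ 0.4774 -0.1764]
matl [ 0.539  -0.1066]
matb [ 0.4725 -0.1695]
matt [ 0.5991 -0.1724]
millwall top outer near [0.4573 0.0614]
outer far [0.6268 0.0589]
in far [0.5996 0.0763]
in near [0.4834 0.0848]
outer mid [0.5417 0.0571]
```

{"api": "arm_command", "payload": {"targets": [[0,0,-0.08,0],[0,0,-0.16,0],[0,0,-0.24,0],[0,0,-0.29,0],[0,0,-0.33,0],[0,0,-0.332,0],[0,0,-0.332,0]]}}

```text
time: 2.73
tool_pos: [0.4486, -0.1757, 0.0301]
ee_rot: [-3.14, 0.003, -0.015]
wrist_force: [-0.5, -0.2, 0.9]
width: 0.0942
finger_force: 0.0
```

{"api": "arm_command", "payload": {"targets": [[0,0,0,0],[0,0,0,0],[0,0,0,0],[0,0,0,0],[0,0,0,0],[0,0,0,0],[0,0,0,0],[0,0,0,0]], "claw": 1}}

```text
time: 3.4
tool_pos: [0.4496, -0.1764, 0.0312]
ee_rot: [3.141, -0.0, -0.017]
wrist_force: [0.4, 0.2, -0.3]
width: 0.0441
finger_force: 0.0
```

{"api": "arm_command", "payload": {"targets": [[0,0,0.01,0],[0,0,0.02,0],[0,0,0.03,0],[0,0,0.04,0],[0,0,0.05,0],[0,0,0.06,0],[0,0,0.06,0],[0,0,0.06,0]]}}

```text
time: 4.07
tool_pos: [0.4499, -0.1765, 0.0616]
ee_rot: [3.141, -0.001, -0.017]
wrist_force: [-0.5, 1.4, 0.5]
width: 0.0005
finger_force: 0.0
```

```bash
python3 - <<'E'
from h import *
a=robot.snapshot("wrist");b=robot.snapshot("scene"); o=robot.get_obs(); print(o["wrist_force"],o["wrist_torque"],o["width"])
cv2.imwrite("pics/l1.png",np.hstack([cv2.resize(a[0:300],(400,188)),cv2.resize(b[100:400,150:550],(400,188*1),)])[:,:,::-1])
cv2.imwrite("pics/l1.png",np.hstack([a[:300,150:500],b[100:400,150:550]])[:,:,::-1])
E
```

```text
[-0.16333097 -1.16769434 -0.57405342] [ 0.02638699  0.14482163 -0.04046929] 0.00045654601585047285
```

View pics/l1.png

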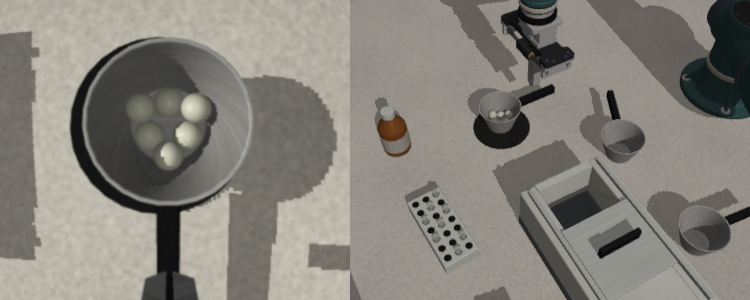

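{"api": "arm_command", "payload": {"targets": [[0,0,0.04,0],[0,0,0.04,0],[0,0,0.04,0],[0,0,0.04,0],[0,0,0.04,0],[0,0,0.04,0],[0,0,0.04,0],[0,0,0.04,0]], "claw": 0.5}}

```text
time: 4.83
tool_pos: [0.4493, -0.1762, 0.0806]
ee_rot: [-3.141, 0.001, -0.017]
wrist_force: [-0.7, 0.3, -0.8]
width: 0.0465
finger_force: 0.0
```

```bash
python3 - <<'E'
from h import *
o=robot.get_obs(); print(o["width"],o["tool_pos"])
im=cv2.cvtColor(robot.snapshot("wrist"),cv2.COLOR_RGB2GRAY); 
for r in(240,250):
    x=np.where(im[r]<50)[0];print(r,x[(x>200)&(x<440)])
i=robot.snapshot("top"); g=cv2.cvtColor(i,cv2.COLOR_RGB2GRAY); g0=cv2.imread("pics/top0.png",0)
print("diff over balls/cup",np.abs(g[225:275,340:400].astype(int)-g0[225:275,340:400]).mean())
E
```

```text
0.04647055658833836 [ 0.44932245 -0.17622117  0.08059612]
240 [309 310 311 312 313 314 315 316 317 318 319 320 321 322 323 324 325 326
 327 328]
250 [309 310 311 312 313 314 315 316 317 318 319 320 321 322 323 324 325 326
 327]
diff over balls/cup 34.717
```

{"api": "arm_command", "payload": {"targets": [[0,0,-0.05,0],[0,0,-0.09,0],[0,0,-0.1,0],[0,0,-0.1,0],[0,0,-0.1,0]]}}

```text
time: 5.35
tool_pos: [0.4498, -0.1765, 0.0315]
ee_rot: [3.141, -0.0, -0.017]
wrist_force: [-0.6, 0.4, 0.3]
width: 0.047
finger_force: 0.0
```

{"api": "arm_command", "payload": {"targets": [[0,0,0,0],[0,0,0,0],[0,0,0,0],[0,0,0,0],[0,0,0,0],[0,0,0,0],[0,0,0,0],[0,0,0,0]], "claw": 1}}

```text
time: 6.02
tool_pos: [0.4498, -0.1765, 0.0314]
ee_rot: [3.141, -0.001, -0.017]
wrist_force: [0.3, -0.1, 1.6]
width: 0.0011
finger_force: 0.6
```

{"api": "arm_command", "payload": {"targets": [[0,0,0,0],[0,0,0,0],[0,0,0,0],[0,0,0,0]]}}

```text
time: 6.35
tool_pos: [0.4496, -0.1764, 0.0312]
ee_rot: [3.141, -0.0, -0.017]
wrist_force: [-0.1, -0.3, 1.7]
width: 0.0005
finger_force: 0.8
```

```bash
python3 - <<'E'
from h import *
a=robot.snapshot("wrist");b=robot.snapshot("scene")
cv2.imwrite("pics/l2.png",np.hstack([a[:400,150:500],cv2.resize(b[120:320,300:500],(400,400))])[:,:,::-1])
E
```

```text
(no output)
```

View pics/l2.png

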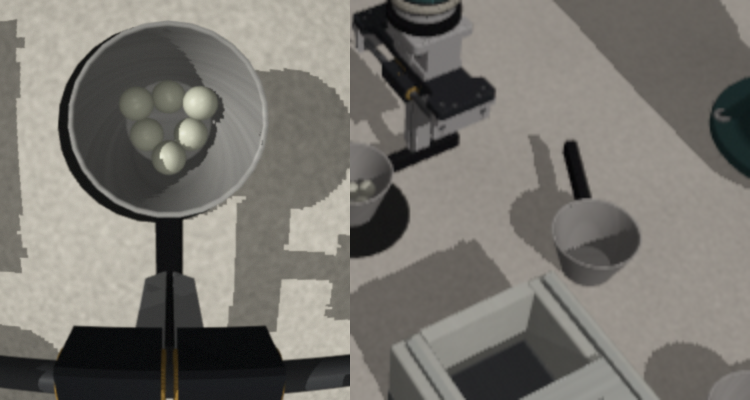

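```bash
cat >> h.py <<'E'
def proj(n,P):
    i=robot.camera_info(n); f=240/np.tan(np.radians(i["vfov"])/2); E=np.array(i["extrinsics"]); c=E[:3,:3].T@(np.array(P)-E[:3,3])
    return np.round([i["cx"]-f*c[0]/c[2],i["cy"]+f*c[1]/c[2]],1)
E
python3 - <<'E'
from h import *
for P in([.4496,-.1764,.031],[.4496,-.1764,.06],[.4496,-.1764,.04],[.393,-.175,.06],[.393,-.175,.04],[.393,-.175,.0],[.487,-.177,.06],[.487,-.177,.04],[.535,-.178,.064]):print(P,proj("scene",P))
b=cv2.imread("pics/scene0.png"); c=robot.snapshot("scene")[:,:,::-1]
f=lambda x:cv2.resize(x[165:235,270:370],(400,280),interpolation=cv2.INTER_NEAREST)
cv2.imwrite("pics/l3.png",np.hstack([f(b),f(c)]))
E
```

```text
[0.4496, -0.1764, 0.031] [331.5 202.6]
[0.4496, -0.1764, 0.06] [331.9 193.9]
[0.4496, -0.1764, 0.04] [331.6 200. ]
[0.393, -0.175, 0.06] [352.9 185.3]
[0.393, -0.175, 0.04] [352.2 191.4]
[0.393, -0.175, 0.0] [351.1 203.1]
[0.487, -0.177, 0.06] [317.8 199.8]
[0.487, -0.177, 0.04] [317.6 205.8]
[0.535, -0.178, 0.064] [299.  206.3]
```

View pics/l3.png

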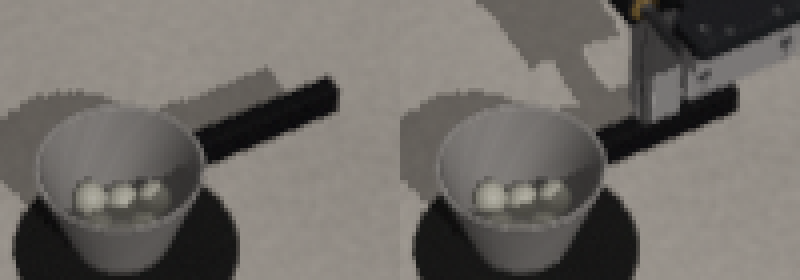

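```bash
python3 - <<'E'
from h import *
g0=cv2.imread("pics/scene0.png",0); l1=cv2.imread("pics/l1.png",0); L=np.zeros_like(g0); L[100:400,150:550]=l1[:,350:750]
n=cv2.cvtColor(robot.snapshot("scene"),cv2.COLOR_RGB2GRAY)
for x in(328,331,334,338):
  print(x)
  for g in(g0,L,n):print(" ".join(f"{v:3d}" for v in g[176:212,x]))
E
```

```text
328
143 142 141 143 142 142 143 143 139 119  97  97  97  96  96  95  94  74  38  15  16  16  17  12  13  12  15  75 126 142 143 142 140 140 144 145
 64  64  64  64  62  86 125 140 140 121  99  99  99  98  98  97  96  77  39  17  18  18  18  13  12  11  13  77 128 145 146 145 142 143 146 148
 59  60  59  59  59  59  59  63  64  67  67  68  67  67  68  77  83  66  35  16  16  20  17  14  15  13  14  77 130 146 148 146 144 145 148 150
331
143 143 143 144 144 142 143 121  94  95  94  93  94  95  94  92  63  17  16  14  18  17  12  11  13  12  70 122 140 144 144 143 145 145 144 141
 57  62  65  64  65  65  66  65  65  67  84  95  96  97  96  94  64  17  16  18  19  19  13  13  13  13  71 125 143 146 147 145 148 148 147 144
 56  59  60  60  59  59  59  59  62  66  66  66  66  63  63  65  65  65  65  54  31  17  15  15  15  13  72 126 144 148 149 147 149 149 148 145
334
141 141 142 143 143 143 120  93  95  95  96  95  94  93  75  37  15  16  16  18  17  15  12  13  26 110 138 138 138 140 143 143 141 140 140 141
121 119 120 119 119 119 119 120 118 110 101  98  97  95  77  39  16  16  17  19  19  13  11  13  26 113 140 140 141 142 145 146 144 143 143 144
 62  62  63  62  62  62  62 102 121 120 120 121 120 121 121 121 121 120  97  48  16  15  16  13  27 114 142 141 142 143 147 147 145 144 144 146
338
144 144 145 143 142 141 140 123 102  98  96  97  94  64  16  16  17  19  16  11  13  12  13  70 122 140 142 140 139 141 142 143 142 141 141 142
120 119 119 119 119 119 119 117 109 100  98  99  95  65  15  15  16  19  15  14  15  13  13  71 125 143 145 143 142 144 145 145 144 144 144 144
 30  36  54  61  62  69 104 120 120 120 120 120 120 120 120 120 118  83  19  13  13  13  14  72 126 144 146 145 144 145 146 147 145 145 145 146
```

{"api": "arm_command", "payload": {"targets": [[0,0,0,0],[0,0,0,0],[0,0,0,0],[0,0,0,0],[0,0,0,0],[0,0,0,0],[0,0,0,0],[0,0,0,0]], "claw": 0.5}}

```text
time: 7.22
tool_pos: [0.4495, -0.1763, 0.031]
ee_rot: [-3.142, 0.0, -0.017]
wrist_force: [-1.4, 0.0, -0.1]
width: 0.0466
finger_force: 0.0
```

{"api": "arm_command", "payload": {"targets": [[0,0,-0.01,0],[0,0,-0.02,0],[0,0,-0.03,0],[0,0,-0.04,0],[0,0,-0.04,0],[0,0,-0.04,0]]}}

```text
time: 7.72
tool_pos: [0.4491, -0.1761, 0.0104]
ee_rot: [-3.141, 0.001, -0.017]
wrist_force: [0.0, -0.2, -0.3]
width: 0.0473
finger_force: 0.0
```

```bash
python3 - <<'E'
from h import *
b=robot.snapshot("scene")[:,:,::-1];w=robot.snapshot("wrist")[:,:,::-1]
cv2.imwrite("pics/l4.png",np.hstack([cv2.resize(b[145:245,270:370],(400,400),interpolation=cv2.INTER_NEAREST),w[80:480,120:520]]))
for z in (.0,.01,.037):print(proj("scene",[.4496,-.1764+.024,z]))
print(robot.get_obs())
E
```

```text
[336.5 218.1]
[336.7 215.3]
[337.2 207.4]
{'time': 7.8167, 'joint_positions': array([-4.91269658e-01,  3.46987029e-02,  1.76423736e+00, -5.93213579e-05,
        1.34245226e+00,  1.09637391e+00]), 'qvel': array([ 0.00165726, -0.00330136, -0.00598843,  0.00116677, -0.00057999,
        0.00063916]), 'joint_torque': array([ 1.07764798e-03, -2.90013081e+01, -2.74970412e+01,  4.62440425e-02,
       -4.77987912e-02, -1.70383914e-04]), 'tool_pos': array([ 0.4496839 , -0.17642313,  0.0111663 ]), 'ee_rot': array([ 3.14144791e+00, -1.55360088e-04, -1.68338118e-02]), 'wrist_force': array([ 0.34290058,  0.1578815 , -0.17981595]), 'wrist_torque': array([ 0.03170735,  0.16340501, -0.01475222]), 'finger_force': 0.0, 'width': 0.04726311385454086}
```

View pics/l4.png

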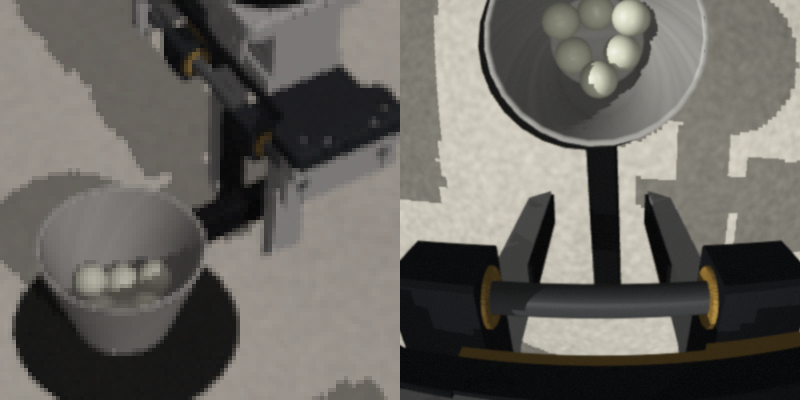

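{"api": "arm_command", "payload": {"targets": [[0,0,-0.01,0],[0,0,-0.01,0],[0,0,-0.01,0]]}}

```text
time: 8.07
tool_pos: [0.4493, -0.1762, 0.0058]
ee_rot: [-3.141, 0.001, -0.017]
wrist_force: [0.5, -0.1, -0.0]
width: 0.0471
finger_force: 0.0
```

{"api": "arm_command", "payload": {"targets": [[0,0,0,0],[0,0,0,0],[0,0,0,0],[0,0,0,0],[0,0,0,0],[0,0,0,0],[0,0,0,0],[0,0,0,0]], "claw": 1}}

```text
time: 8.73
tool_pos: [0.4496, -0.1762, 0.0062]
ee_rot: [-3.141, -0.0, -0.017]
wrist_force: [-0.6, 1.0, 1.3]
width: 0.0138
finger_force: 30.0
```

{"api": "arm_command", "payload": {"targets": [[0,0,0,0],[0,0,0,0],[0,0,0,0],[0,0,0,0]]}}

```text
time: 9.07
tool_pos: [0.4496, -0.1763, 0.0062]
ee_rot: [-3.142, -0.0, -0.017]
wrist_force: [0.0, 0.6, 1.5]
width: 0.0138
finger_force: 29.9
```

{"api": "arm_command", "payload": {"targets": [[0,0,0.005,0],[0,0,0.01,0],[0,0,0.02,0],[0,0,0.03,0],[0,0,0.04,0],[0,0,0.04,0],[0,0,0.04,0]]}}

```text
time: 9.65
tool_pos: [0.45, -0.1766, 0.0268]
ee_rot: [3.141, -0.001, -0.017]
wrist_force: [0.1, 0.5, -2.6]
width: 0.0136
finger_force: 30.0
```

```bash
cat > circ.py <<'E'
from h import *
w=robot.snapshot("wrist")[:,:,::-1]; cv2.imwrite("pics/cur.png",w); g=cv2.GaussianBlur(cv2.cvtColor(w,cv2.COLOR_BGR2GRAY),(3,3),0)
h=cv2.HoughCircles(g,cv2.HOUGH_GRADIENT,1.5,50,param1=120,param2=40,minRadius=50,maxRadius=150); print(None if h is None else h[0][:3])
hs=cv2.inRange(g,150,255); o=robot.get_obs(); print(o["tool_pos"],o["wrist_force"],o["wrist_torque"])
E
python3 circ.py; cp pics/cur.png pics/lift.png; python3 -c "
import cv2;a=cv2.imread('pics/w1.png')
g=cv2.GaussianBlur(cv2.cvtColor(cv2.imread('pics/l4.png')[:,400:],cv2.COLOR_BGR2GRAY),(3,3),0);print(cv2.HoughCircles(g,cv2.HOUGH_GRADIENT,1.5,50,param1=120,param2=40,minRadius=50,maxRadius=150))"
```

```text
[[317.25 116.25 114.05]
 [482.25 306.75 144.2 ]
 [188.25 276.75 149.15]]
[ 0.44962293 -0.17640708  0.0262849 ] [-0.28591941 -0.24162988 -3.56061659] [0.01054622 0.40004794 0.00842808]
[[[194.25      32.25     113.      ]
  [200.25     278.25     100.850006]
  [156.75      69.75      67.55    ]
  [248.25     228.75      96.2     ]
  [359.25     213.75     140.9     ]
  [125.25     180.75      93.05    ]
  [252.75     302.25      66.05    ]
  [168.75     233.25      52.85    ]
  [323.25     177.75      86.15    ]]]
```

View pics/lift.png

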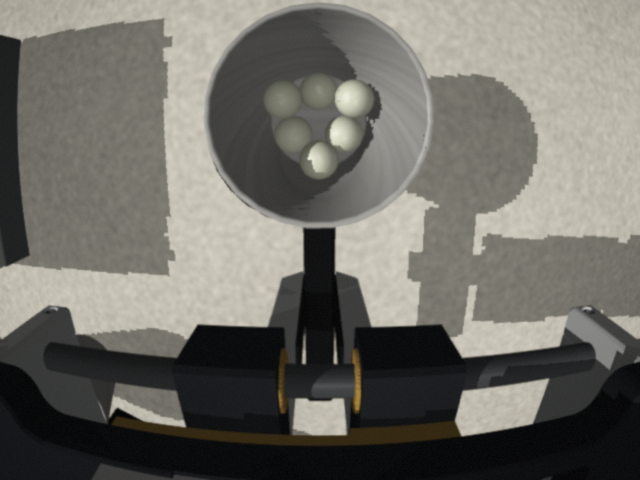

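{"api": "arm_command", "payload": {"targets": [[0,0,0.02,0],[0,0,0.05,0],[0,0,0.08,0],[0,0,0.11,0],[0,0,0.14,0],[0,0,0.17,0],[0,0,0.2,0],[0,0,0.22,0]]}}

```text
time: 10.37
tool_pos: [0.4501, -0.1766, 0.1383]
ee_rot: [3.14, -0.002, -0.017]
wrist_force: [0.6, -0.3, -2.6]
width: 0.0138
finger_force: 30.0
```

{"api": "arm_command", "payload": {"targets": [[0.005,0,0,0.03],[0.02,0,0,0.07],[0.04,0,0,0.11],[0.06,0,0,0.15],[0.08,0,0,0.2],[0.1,0,0,0.25],[0.12,0,0,0.3],[0.14,0,0,0.35]]}}

```text
time: 11.03
tool_pos: [0.5199, -0.1764, 0.1361]
ee_rot: [-3.141, 0.0, 0.721]
wrist_force: [-0.1, 0.1, -2.7]
width: 0.0139
finger_force: 30.0
```

{"api": "arm_command", "payload": {"targets": [[0.01,0.0,0,0.05],[0.02,0.01,0,0.1],[0.025,0.02,0,0.15],[0.03,0.04,0,0.2],[0.035,0.06,0,0.25],[0.036,0.08,0,0.3],[0.036,0.1,0,0.35],[0.036,0.12,0,0.39]]}}

```text
time: 11.7
tool_pos: [0.5377, -0.1161, 0.1362]
ee_rot: [3.141, 0.0, 1.538]
wrist_force: [-0.0, 0.2, -3.3]
width: 0.0137
finger_force: 30.0
```

```bash
python3 circ.py; python3 - <<'E'
from h import *
t=robot.snapshot("top");s=robot.snapshot("scene");w=robot.snapshot("wrist")
print(robot.get_obs()["ee_rot"])
# balls: bright pixels in wrist view
g=cv2.cvtColor(w,cv2.COLOR_RGB2GRAY)
E
```

```text
[[321.75 116.25 109.55]
 [323.25 272.25  61.4 ]
 [546.75 360.75  59.9 ]]
[ 0.53748672 -0.11391157  0.13622619] [-0.13214453  1.21621304 -2.97260249] [-0.21447154 -0.03364552 -0.0165727 ]
[3.14099180e+00 9.08739660e-04 1.53129434e+00]
```

{"api": "arm_command", "payload": {"targets": [[0,0,-0.03,0],[0,0,-0.07,0],[0,0,-0.11,0],[0,0,-0.15,0],[0,0,-0.19,0],[0,0,-0.22,0],[0,0,-0.238,0],[0,0,-0.238,0]]}}

```text
time: 12.57
tool_pos: [0.5357, -0.1165, 0.0145]
ee_rot: [-3.137, -0.001, 1.531]
wrist_force: [-0.3, 0.4, -3.6]
width: 0.014
finger_force: 30.0
```

{"api": "arm_command", "payload": {"targets": [[0,0,0,0],[0,0,0,0]], "claw": 0.9}}

```text
time: 12.73
tool_pos: [0.5387, -0.117, 0.0185]
ee_rot: [3.139, 0.001, 1.532]
wrist_force: [1.0, -0.2, -2.4]
width: 0.014
finger_force: 30.0
```

{"api": "arm_command", "payload": {"targets": [[0,0,0,0],[0,0,0,0]], "claw": 0.86}}

```text
time: 12.9
tool_pos: [0.5386, -0.1167, 0.0186]
ee_rot: [3.139, 0.001, 1.533]
wrist_force: [0.2, 0.5, -3.1]
width: 0.014
finger_force: 27.8
```

```bash
python3 circ.py
```

```text
[[315.75     116.25     102.350006]
 [318.75     339.75      96.35    ]
 [462.75     293.25     124.399994]]
[ 0.538398   -0.11663301  0.018317  ] [ 0.14564029 -0.24704173 -3.30241793] [-0.28474996  0.07752778 -0.03248692]
```

{"api": "arm_command", "payload": {"targets": [[0,0,0,0],[0,0,0,0]], "claw": 0.85}}

```text
time: 13.12
tool_pos: [0.5385, -0.1164, 0.0183]
ee_rot: [3.139, 0.0, 1.533]
wrist_force: [0.0, -0.3, 0.7]
width: 0.014
finger_force: 0.0
```

```bash
python3 circ.py; python3 - <<'E'
from h import *
for n in("lift","cur"):
    g=cv2.imread(f"pics/{n}.png",0); print(n,g[0:60:2,330].tolist(),g[200:260:2,290].tolist())
E
```

```text
[[317.25 129.75  97.7 ]
 [318.75 342.75  97.85]
 [411.75 335.25 142.55]]
[ 0.53846142 -0.11642934  0.01825698] [-0.10476687  0.20421095  0.11692071] [-0.0818832   0.02476508  0.03427378]
lift [180, 174, 142, 145, 126, 86, 83, 82, 79, 80, 83, 85, 82, 82, 84, 85, 84, 87, 89, 85, 70, 72, 65, 67, 65, 67, 66, 66, 67, 67] [56, 55, 55, 61, 58, 63, 63, 62, 67, 103, 143, 156, 171, 195, 196, 195, 198, 200, 200, 201, 198, 199, 197, 193, 189, 190, 195, 196, 194, 194]
cur [100, 102, 100, 103, 103, 105, 104, 102, 103, 105, 104, 104, 102, 101, 83, 78, 76, 60, 56, 55, 52, 56, 55, 54, 55, 55, 56, 56, 59, 58] [129, 132, 131, 133, 133, 135, 135, 135, 134, 136, 136, 135, 166, 159, 132, 113, 111, 114, 115, 113, 109, 107, 107, 108, 100, 30, 8, 11, 10, 13]
```

{"api": "arm_command", "payload": {"targets": [[0,0,-0.01,0],[0,0,-0.02,0],[0,0,-0.03,0],[0,0,-0.03,0]]}}

```text
time: 13.5
tool_pos: [0.537, -0.1161, 0.0008]
ee_rot: [-3.14, -0.001, 1.533]
wrist_force: [1.1, 0.6, 0.6]
width: 0.0141
finger_force: 2.6
```

{"api": "arm_command", "payload": {"targets": [[0,0,0,0],[0,0,0,0],[0,0,0.01,0],[0,0,0.02,0],[0,0,0.03,0],[0,0,0.04,0],[0,0,0.04,0],[0,0,0.04,0]], "claw": 1}}

```text
time: 14.17
tool_pos: [0.5381, -0.1165, 0.023]
ee_rot: [3.14, 0.001, 1.533]
wrist_force: [-0.7, -0.4, -2.6]
width: 0.0137
finger_force: 30.0
```

{"api": "arm_command", "payload": {"targets": [[0,0,0,0],[0,0,0,0]], "claw": 0.857}}

```text
time: 14.33
tool_pos: [0.5373, -0.1163, 0.0218]
ee_rot: [-3.141, -0.0, 1.533]
wrist_force: [-1.0, 0.2, -3.0]
width: 0.0138
finger_force: 26.6
```

```bash
python3 circ.py; python3 - <<'E'
from h import *
for n in("cur",):
    g=cv2.imread(f"pics/{n}.png",0); print(n,g[0:80:2,330].tolist(),g[200:260:2,290].tolist())
E
```

```text
[[321.75     128.25     107.899994]
 [321.75     341.25      98.      ]
 [171.75     275.25     149.15    ]]
[ 0.53727701 -0.11623962  0.02177429] [-0.23634525 -0.17868132 -2.73786779] [-0.21103544  0.11803897 -0.0024691 ]
cur [97, 100, 101, 103, 103, 102, 103, 106, 137, 139, 107, 70, 55, 56, 55, 53, 56, 55, 53, 52, 54, 57, 57, 58, 58, 58, 56, 57, 56, 57, 57, 57, 57, 59, 55, 59, 59, 58, 59, 59] [124, 126, 127, 129, 129, 130, 133, 132, 133, 133, 133, 135, 135, 133, 136, 138, 139, 164, 163, 136, 114, 107, 108, 111, 84, 18, 14, 13, 7, 12]
```

```bash
cat > rim.py <<'E'
from h import *
g=cv2.cvtColor(robot.snapshot("wrist"),cv2.COLOR_RGB2GRAY).astype(int); o=robot.get_obs()
c=g[:,326:336].mean(1); d=np.diff(c[:100]); print("far rim row",np.argmin(d), "near",200+np.argmax(c0:=g[200:262,286:296].mean(1)), "F",o["finger_force"],"z",o["tool_pos"][2],"f",o["wrist_force"][2],"tau",np.round(o["wrist_torque"][:2],2))
E
python3 rim.py
```

```text
far rim row 21 near 235 F 18.525123596191406 z 0.021815949944218656 f -1.9041584516505106 tau [-0.19  0.05]
```

{"api": "arm_command", "payload": {"targets": [[0,0,0,0],[0,0,0,0],[0,0,0,0]], "claw": 0.854}}

```text
time: 14.68
tool_pos: [0.5375, -0.1162, 0.0222]
ee_rot: [-3.142, -0.0, 1.533]
wrist_force: [-1.1, -0.1, -2.0]
width: 0.0141
finger_force: 9.2
```

```bash
python3 rim.py
```

```text
far rim row 33 near 228 F 9.1965951025486 z 0.02213965916981632 f -1.624146495307036 tau [0.02 0.18]
```

{"api": "arm_command", "payload": {"targets": [[0,0,0,0],[0,0,0,0]], "claw": 0.853}}

```text
time: 14.9
tool_pos: [0.5375, -0.1162, 0.0221]
ee_rot: [-3.142, -0.0, 1.533]
wrist_force: [-0.2, 0.8, -2.3]
width: 0.0143
finger_force: 6.1
```

```bash
python3 rim.py
```

```text
far rim row 33 near 228 F 6.079363524913788 z 0.022127623205102073 f -1.7608713981891273 tau [-0.03  0.11]
```

{"api": "arm_command", "payload": {"targets": [[0,0,0,0],[0,0,0.02,0],[0,0,0.06,0],[0,0,0.11,0],[0,0,0.16,0],[0,0,0.21,0],[0,0,0.26,0],[0,0,0.31,0]], "claw": 1}}

```text
time: 15.62
tool_pos: [0.5375, -0.1166, 0.179]
ee_rot: [3.141, 0.001, 1.533]
wrist_force: [0.2, -0.7, -3.4]
width: 0.0143
finger_force: 30.0
```

{"api": "arm_command", "payload": {"targets": [[0,0.03,0.03,0],[0.002,0.08,0.04,0.002],[0.004,0.14,0.04,0.005],[0.006,0.2,0.04,0.005],[0.009,0.26,0.04,0.005],[0.009,0.32,0.04,0.005],[0.009,0.37,0.04,0.005],[0.009,0.4,0.04,0.005]]}}

```text
time: 16.28
tool_pos: [0.5417, 0.0862, 0.1977]
ee_rot: [3.141, -0.001, 1.546]
wrist_force: [0.2, -0.2, -3.2]
width: 0.0137
finger_force: 30.0
```

{"api": "arm_command", "payload": {"targets": [[0,0,0,0],[0,0,0,0]]}}

```text
time: 16.45
tool_pos: [0.542, 0.084, 0.1975]
ee_rot: [3.141, 0.001, 1.545]
wrist_force: [0.1, -0.2, -3.6]
width: 0.0134
finger_force: 30.0
```

```bash
python3 rim.py
```

```text
far rim row 30 near 233 F 29.99898076057434 z 0.19739044591727556 f -2.96764371574117 tau [-0.31  0.07]
```

{"api": "arm_command", "payload": {"targets": [[0,0,0,0],[0,0,0,0],[0,0,0,0]], "claw": 0.857}}

```text
time: 16.75
tool_pos: [0.5422, 0.0827, 0.1972]
ee_rot: [3.141, 0.0, 1.542]
wrist_force: [-0.1, -0.1, -2.4]
width: 0.0141
finger_force: 18.6
```

```bash
python3 rim.py
```

```text
far rim row 28 near 227 F 18.59899252653122 z 0.19719027793576233 f -2.5741475933994167 tau [-0.25  0.07]
```

{"api": "arm_command", "payload": {"targets": [[0,0,0,0],[0,0,0,0],[0,0,0,0]], "claw": 0.855}}

```text
time: 17.05
tool_pos: [0.542, 0.0832, 0.197]
ee_rot: [-3.141, 0.001, 1.543]
wrist_force: [-0.8, -1.7, -3.2]
width: 0.014
finger_force: 12.8
```

```bash
python3 rim.py; python3 circ.py; python3 -c "
from h import *
c=robot.snapshot('scene'); cv2.imwrite('pics/s5.png',c[:,:,::-1])"
```

```text
far rim row 29 near 201 F 12.740023881196976 z 0.19692831457941806 f -3.296805635420348 tau [-0.09  0.09]
[[318.75 215.25  86.45]
 [317.25 141.75  94.55]
 [380.25 309.75 132.65]]
[0.54200887 0.0834583  0.19697106] [ 1.34718903  0.46082672 -2.46223345] [-0.24540223  0.05585094  0.03681213]
```

{"api": "arm_command", "payload": {"targets": [[0,0,0,0],[0,0,0,0],[0,0,0,0],[0,0,0,0]], "claw": 0.854}}

```text
time: 17.53
tool_pos: [0.5421, 0.0837, 0.1971]
ee_rot: [3.142, -0.0, 1.544]
wrist_force: [-0.1, -0.5, -2.7]
width: 0.0139
finger_force: 9.5
```

{"api": "arm_command", "payload": {"targets": [[0,0,0,0],[0,0,0,0],[0,0,0,0],[0,0,0,0]], "claw": 0.853}}

```text
time: 17.87
tool_pos: [0.5421, 0.0837, 0.1971]
ee_rot: [3.141, -0.0, 1.544]
wrist_force: [0.0, -0.1, -3.8]
width: 0.0141
finger_force: 6.3
```

```bash
python3 circ.py; python3 -c "
from h import *
c=robot.snapshot('scene'); cv2.imwrite('pics/s6.png',np.hstack([c[170:420,300:500],robot.snapshot('wrist')[0:250,150:490]])[:,:,::-1])"
```

```text
[[321.75 143.25  93.05]
 [318.75 218.25  88.1 ]
 [377.25 302.25 140.9 ]]
[0.54207936 0.08365745 0.19711782] [-0.04523121 -0.37706175 -3.06657609] [-0.10066905  0.02153334 -0.0376449 ]
```

View pics/s6.png

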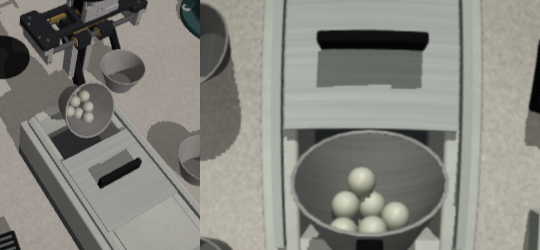

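```bash
cat > tilt.py <<'E'
from h import *
w=robot.snapshot("wrist"); g=cv2.cvtColor(w,cv2.COLOR_RGB2GRAY).astype(int); o=robot.get_obs()
# ball-like bright pixels low saturation
hsv=cv2.cvtColor(w,cv2.COLOR_RGB2HSV); 
print("far rim rows (col 300..340):",[int(np.argmax(g[100:230,c]-0*g[100:230,c]))+100 for c in(290,305,350)], "ballpx",int(((g[130:260,230:420]>150)).sum()),"F",round(o["finger_force"],1),"f",np.round(o["wrist_force"],1),"tau",np.round(o["wrist_torque"][:2],2))
col=g[100:260:3,340]; print(col.tolist())
E
python3 tilt.py
```

```text
far rim rows (col 300..340): [226, 173, 210] ballpx 6774 F 6.3 f [-0.7 -0.3 -3.1] tau [-0.13  0.08]
[174, 168, 167, 171, 170, 174, 172, 172, 174, 167, 39, 148, 107, 104, 107, 110, 108, 109, 109, 112, 111, 109, 109, 109, 104, 106, 109, 106, 110, 108, 107, 107, 103, 107, 134, 187, 198, 200, 194, 185, 165, 137, 108, 84, 148, 77, 59, 58, 58, 59, 59, 61, 57, 57]
```

{"api": "arm_command", "payload": {"targets": [[0,0,0,0],[0,0,0,0],[0,0.03,0,0],[0,0.02,0,0],[0,0.01,0,0],[0,0.0,0,0],[0,0.0,0,0]], "claw": 0.8525}}

```text
time: 18.65
tool_pos: [0.5422, 0.082, 0.1971]
ee_rot: [3.141, 0.001, 1.542]
wrist_force: [-0.1, 0.5, -2.0]
width: 0.0139
finger_force: 4.8
```

```bash
python3 tilt.py
```

```text
far rim rows (col 300..340): [112, 113, 227] ballpx 6374 F 4.8 f [-0.8 -0.  -3.8] tau [-0.14  0.06]
[175, 172, 176, 177, 180, 178, 178, 181, 178, 57, 34, 32, 35, 36, 35, 33, 33, 35, 32, 35, 35, 33, 33, 31, 83, 171, 179, 173, 158, 136, 100, 83, 96, 99, 97, 109, 139, 140, 135, 133, 144, 177, 188, 188, 181, 163, 135, 104, 133, 76, 73, 72, 69, 69]
```

```bash
cat > tilt2.py <<'E'
from h import *
i=robot.camera_info("wrist"); f=240/np.tan(np.radians(i["vfov"])/2); T=i["T_tool_cam"]
def row(a,b,th):
    t=np.radians(th); u=a*np.cos(t)+b*np.sin(t); z=-a*np.sin(t)+b*np.cos(t)
    c=T[:3,:3].T@(np.array([u,0,-.045-z])-T[:3,3]); r=np.hypot(c[0],c[1]); an=np.arctan2(r,-c[2]); return i["cy"]-f*an*c[1]/r
for th in range(0,100,10): print(th,round(row(.133,.014,th)),"rear",round(row(.037,.014,th)))
E
python3 tilt2.py
```

```text
0 5 rear 236
10 21 rear 228
20 40 rear 223
30 62 rear 220
40 86 rear 221
50 111 rear 224
60 136 rear 228
70 163 rear 235
80 190 rear 243
90 217 rear 252
```

{"api": "arm_command", "payload": {"targets": [[0,0.04,0,0],[0,0.03,0,0],[0,0.02,0,0],[0,0.01,0,0],[0,0.0,0,0],[0,0.0,0,0]]}}

```text
time: 19.2
tool_pos: [0.5423, 0.082, 0.1975]
ee_rot: [3.141, 0.001, 1.542]
wrist_force: [0.9, -0.9, -1.7]
width: 0.0143
finger_force: 4.8
```

```bash
python3 tilt.py
```

```text
far rim rows (col 300..340): [112, 112, 112] ballpx 5394 F 4.8 f [ 0.9  0.5 -1. ] tau [-0.    0.04]
[175, 172, 177, 179, 180, 178, 179, 181, 178, 57, 35, 34, 33, 35, 36, 35, 35, 33, 33, 33, 32, 34, 32, 36, 32, 32, 33, 33, 33, 34, 57, 148, 139, 147, 145, 143, 146, 147, 148, 146, 143, 142, 140, 137, 140, 140, 138, 143, 137, 134, 119, 84, 77, 82]
```

{"api": "arm_command", "payload": {"targets": [[0,0.05,0,0],[0,0.04,0,0],[0,0.03,0,0],[0,0.02,0,0],[0,0.01,0,0],[0,0.0,0,0]]}}

```text
time: 19.75
tool_pos: [0.5421, 0.0825, 0.1972]
ee_rot: [3.141, 0.0, 1.543]
wrist_force: [-0.6, -0.3, -1.8]
width: 0.0141
finger_force: 4.7
```

```bash
python3 tilt.py; python3 - <<'E'
from h import *
F=[]
for k in range(8):
    w=robot.snapshot(("wrist","top","scene")[k%3]); F.append(robot.get_obs()["wrist_force"][2])
    if k<3: cv2.imwrite(f"pics/p{k}.png",w[:,:,::-1])
print(np.mean(F),np.std(F))
w=cv2.imread("pics/p0.png"); g=cv2.cvtColor(w,cv2.COLOR_BGR2GRAY)
for r in range(128,270,6): print(r,g[r,230:410:8].tolist())
E
```

```text
far rim rows (col 300..340): [109, 114, 114] ballpx 4859 F 4.7 f [ 0.3  0.6 -1.3] tau [-0.14  0.1 ]
[177, 172, 174, 175, 179, 181, 177, 180, 179, 99, 33, 35, 33, 32, 32, 34, 32, 33, 33, 34, 43, 89, 104, 115, 117, 110, 147, 137, 140, 142, 138, 140, 142, 144, 144, 138, 138, 139, 131, 133, 136, 133, 135, 137, 131, 131, 128, 128, 94, 73, 73, 71, 71, 71]
-1.6960536814444853 0.5433049914175142
128 [113, 112, 88, 64, 60, 32, 33, 115, 102, 42, 107, 117, 78, 33, 36, 36, 35, 38, 43, 80, 91, 114, 145]
134 [106, 115, 89, 61, 62, 33, 32, 107, 96, 34, 70, 101, 50, 33, 33, 32, 36, 33, 32, 79, 80, 113, 169]
140 [115, 191, 144, 64, 62, 34, 32, 31, 33, 33, 34, 35, 31, 32, 32, 34, 32, 32, 33, 78, 78, 190, 184]
146 [125, 192, 148, 63, 61, 34, 30, 34, 35, 34, 33, 35, 32, 31, 33, 34, 33, 30, 31, 78, 80, 191, 188]
152 [120, 192, 149, 65, 61, 33, 31, 32, 30, 34, 31, 33, 31, 33, 34, 34, 33, 31, 30, 80, 79, 194, 180]
158 [124, 194, 150, 63, 61, 32, 32, 31, 33, 32, 33, 31, 34, 36, 35, 32, 33, 32, 33, 79, 80, 193, 157]
164 [142, 193, 156, 63, 64, 31, 34, 31, 33, 32, 34, 33, 33, 101, 96, 34, 34, 31, 34, 79, 78, 
[... 1218 characters left out ...]
 123, 108, 99, 117, 53, 134, 187, 107]
236 [178, 188, 182, 181, 76, 106, 113, 110, 120, 131, 136, 140, 148, 139, 125, 118, 113, 131, 61, 162, 149, 185, 124]
242 [176, 187, 184, 197, 86, 75, 76, 89, 130, 132, 133, 137, 140, 128, 132, 108, 67, 63, 54, 194, 159, 181, 136]
248 [117, 188, 186, 195, 121, 74, 74, 75, 74, 76, 71, 73, 71, 71, 71, 68, 66, 63, 132, 193, 160, 181, 113]
254 [177, 112, 110, 129, 113, 71, 75, 77, 74, 73, 12, 10, 12, 72, 71, 68, 65, 59, 166, 167, 111, 159, 160]
260 [179, 109, 109, 113, 107, 103, 73, 74, 74, 71, 13, 12, 10, 71, 68, 67, 63, 55, 109, 107, 104, 180, 180]
266 [176, 113, 107, 105, 107, 110, 73, 71, 73, 75, 11, 13, 13, 72, 69, 66, 58, 104, 106, 105, 112, 178, 179]
```

{"api": "arm_command", "payload": {"targets": [[0,0,0,0],[0,0,0,0],[0,0,0,0],[0,0,0.03,0],[0,0,0.06,0],[0,0,0.1,0],[0,0,0.13,0]], "claw": 1}}

```text
time: 20.78
tool_pos: [0.5422, 0.0837, 0.2635]
ee_rot: [3.141, -0.0, 1.544]
wrist_force: [0.2, 0.1, -1.7]
width: 0.0137
finger_force: 30.0
```

{"api": "arm_command", "payload": {"targets": [[0,-0.05,0,0],[-0.01,-0.12,0,0],[-0.018,-0.19,0,0],[-0.018,-0.26,0,0],[-0.018,-0.33,0,0],[-0.018,-0.4,0,0],[-0.018,-0.45,0,0],[-0.018,-0.47,0,0]]}}

```text
time: 21.45
tool_pos: [0.5327, -0.1548, 0.2616]
ee_rot: [-3.141, 0.001, 1.539]
wrist_force: [-0.2, 0.3, -1.2]
width: 0.0138
finger_force: 30.0
```

```bash
python3 - <<'E'
from h import *
w=robot.snapshot("wrist"); t=robot.snapshot("top"); s=robot.snapshot("scene"); o=robot.get_obs()
for n,v in(("w",w),("t",t),("s",s)): cv2.imwrite(f"pics/q_{n}.png",v[:,:,::-1])
print(o["tool_pos"],o["wrist_force"][2])
g=cv2.cvtColor(w,cv2.COLOR_RGB2GRAY); print(g[150:260:2,340].tolist())
# balls in chamber from top & scene: bright blobs in dark floor
for n,v,(x0,x1,y0,y1) in(("top",t,(190,246,208,275)),("scene",s,(330,440,270,340))):
    g=cv2.cvtColor(v,cv2.COLOR_RGB2GRAY)[y0:y1,x0:x1]; print(n)
    for r in g[::4]: print(" ".join("%3d"%q for q in r[::3]))
E
```

```text
[ 0.5330613  -0.15106353  0.26189138] -1.9996760792978274
[162, 162, 165, 165, 161, 168, 164, 84, 17, 14, 16, 19, 18, 39, 125, 128, 123, 123, 128, 127, 126, 124, 128, 128, 129, 130, 129, 127, 125, 125, 126, 123, 118, 118, 122, 122, 120, 119, 122, 124, 120, 117, 119, 116, 116, 112, 121, 85, 65, 63, 64, 64, 64, 63, 63]
top
165 165 172  95 100  99 100  99  99 100  97  95  95  94  94  97 103 119 132
166 166 181  98 100  95  98  99  99 100  97  96  99  97  98  98  96  99 100
167 168 149  46  45  39  48  53  60  60  66  75  84  86  85  90  92  97 134
168 167 102  46  46  46  45  45  44  46  46  46  49  49  50  52  50  47 174
167 169  71  46  46  46  46  45  47  47  44  46  48  48  47  45  48  45 187
167 172  46  52  49  47  46  48  46  46  45  52  50  46  48  48  46  43 183
167 171  44  50  46  47  46  51  48  54 119 121 104  50  46  47  49  48 183
165 176  75  44  41  46  43  46  47  50 123 123  99  44  48  49  43  61 181
169 121  78 119 120  89  45  47  45  49  47  48  45  52  51  52  45  93 180
168  90  59 123 124  93  46  46  47  47  48  48  49  49  51  58 108 155 181
169  68  47  45  
[... 2484 characters left out ...]
  38  53  86  98  94  37  53 129 144 143 144 144 143 142 141 143 147 147 142 141 120 100 100 145 145 146 145
 74  73  75  73 133 150 149  93 140 150 151  38  73  74 134 144 143 143 145 143 142 141 142 146 147 144 141 140 100  99 101 102 101 101 144 145 134
 71  73  73  74  71 138 150 145  97 141 113 105 151 146 143 145 144 143 142 141 144 147 147 144 141 123 100 100 101 101 100 100 100 102  68  19  20
 45  73  73  74  73  76 146 150 131 126 141 120 144 144 143 143 142 143 146 147 145 142 119 122 100 101 102 100 100  99 100  99  38  19  21  18  15
 39  56  73  74  74  74  79 148 149 129 127 141 124 143 142 145 147 146 144 140 100 101 101 102 101 100 100 100 101  67  19  19  20  18  14  14 115
```

{"api": "arm_command", "payload": {"targets": [[0,-0.01,-0.03,0],[0,-0.02,-0.08,0],[0,-0.03,-0.14,0],[0,-0.03,-0.2,0],[0,-0.03,-0.26,0],[0,-0.03,-0.31,0],[0,-0.03,-0.34,0],[0,-0.03,-0.345,0]]}}

```text
time: 22.27
tool_pos: [0.5308, -0.1629, 0.0855]
ee_rot: [-3.135, -0.004, 1.546]
wrist_force: [-1.0, 0.5, -2.2]
width: 0.0137
finger_force: 30.0
```

```bash
python3 - <<'E'
from h import *
o=robot.get_obs(); print(o["tool_pos"],o["wrist_force"])
t=cv2.imread("pics/q_t.png",0).astype(int); a=cv2.imread("pics/top0.png",0).astype(int)
d=(np.abs(t-a)>35).astype(np.uint8); n,l,s,c=cv2.connectedComponentsWithStats(d)
for k in range(1,n):
    if s[k,4]>12: print(s[k],c[k].round())
s1=cv2.imread("pics/q_s.png",0).astype(int);a=cv2.imread("pics/scene0.png",0).astype(int)
d=(np.abs(s1-a)>35).astype(np.uint8); n,l,s,c=cv2.connectedComponentsWithStats(d); print("scene")
for k in range(1,n):
    if s[k,4]>12: print(s[k],c[k].round())
E
```

```text
[ 0.53079194 -0.16290597  0.08546367] [-0.98461745  0.50289675 -2.18573717]
[  132    90   353   390 41507] [347. 323.]
[218 229  10  10  79] [222. 233.]
[194 235  12  13  97] [200. 241.]
[234 243   7  10  54] [238. 247.]
[192 249  13  11  98] [199. 254.]
[134 390  17  13 164] [143. 396.]
scene
[  196     0   195   185 12255] [286.  84.]
[626   0  11   4  22] [630.   1.]
[ 369   38  164  125 5795] [454.  87.]
[248  41   4   8  25] [250.  44.]
[587  63  36  40 804] [604.  83.]
[ 385  113  143  179 6491] [452. 199.]
[566 119  40  29 617] [590. 134.]
[526 130  14  20 101] [533. 140.]
[ 520  165  120   62 3850] [591. 192.]
[483 174   8   7  24] [486. 178.]
[ 268  182   87   51 1761] [307. 205.]
[550 191   9  11  39] [554. 197.]
[522 209   9   6  31] [526. 212.]
[365 298   9   9  56] [370. 302.]
[530 304  11   9  62] [535. 308.]
[364 317  10  10  72] [369. 322.]
```

{"api": "arm_command", "payload": {"targets": [[0,0,-0.015,0],[0,-0.019,-0.023,0],[0,-0.044,-0.024,0],[0,-0.068,-0.025,0],[0,-0.09,-0.029,0],[0,-0.109,-0.034,0],[0,-0.109,-0.034,0]], "claw": 0.857}}

```text
time: 22.85
tool_pos: [0.5349, -0.2241, 0.0752]
ee_rot: [3.136, 0.004, 1.542]
wrist_force: [-0.0, -0.8, 4.3]
width: 0.0139
finger_force: 19.5
```

```bash
python3 - <<'E'
from h import *
p=onz("scene",(535,308),.01); print("blob",p,proj("top",[*p,.01]))
w=robot.snapshot("wrist"); o=robot.get_obs(); print(o["tool_pos"],o["wrist_force"],o["finger_force"])
g=cv2.cvtColor(w,cv2.COLOR_RGB2GRAY); print(g[0:260:4,340].tolist())
x,y=np.round(proj("top",[*p,.01])).astype(int)
for n in("q_t","top0"): print(cv2.imread(f"pics/{n}.png",0)[y-8:y+9:2,x-8:x+9:2])
E
```

```text
blob [0.24151826 0.26149476] [142.2 393.1]
[ 0.53487764 -0.22395695  0.07525713] [-1.29099995 -1.94011204  5.20546728] 19.48413223028183
[90, 91, 96, 96, 98, 98, 95, 94, 94, 92, 98, 101, 158, 167, 162, 164, 170, 162, 164, 159, 159, 158, 19, 16, 17, 18, 16, 16, 17, 135, 94, 94, 95, 95, 99, 98, 97, 94, 96, 94, 97, 96, 100, 97, 96, 92, 96, 96, 94, 138, 141, 140, 142, 147, 136, 81, 55, 52, 52, 53, 51, 52, 54, 98, 102]
[[163 166 167 163 162 168 169 166 168]
 [168 166 164 165 166 171 169 163 165]
 [167 167 168 168 165 166 170 165 168]
 [165 172 165 162 162 166 166 168 169]
 [167 166 164 166 167 168 166 172 176]
 [167 169 167 169 164 165 168 169 150]
 [168 170 169 168 163 171 165 170 124]
 [165 166 168 168 165 170 167 157 126]
 [170 164 169 166 168 168 169 123 115]]
[[141 141 142 139 141 145 147 145 146]
 [145 141 143 143 143 148 143 141 139]
 [146 146 145 145 144 144 149 143 144]
 [143 150 127 101  95  95 123 125 124]
 [144 143 100  99  97  95  96 100 101]
 [144 127 101  99  94  96 100 100  96]
 [126 104  95  99  93  99  98  96 100]
 [121  93  96  98  94 100  95  99 104]
 [148 144 130 125 100 100  95  96  96]]
```

{"api": "arm_command", "payload": {"targets": [[0,-0.02,-0.008,0],[0,-0.039,-0.017,0],[0,-0.057,-0.028,0],[0,-0.075,-0.04,0],[0,-0.091,-0.054,0],[0,-0.106,-0.069,0],[0,-0.12,-0.086,0],[0,-0.132,-0.103,0]]}}

```text
time: 23.57
tool_pos: [0.534, -0.2888, 0.0217]
ee_rot: [3.139, 0.002, 1.543]
wrist_force: [0.1, -2.0, 2.9]
width: 0.0139
finger_force: 18.7
```

```bash
python3 - <<'E'
from h import *
w=robot.snapshot("wrist"); o=robot.get_obs(); print(o["tool_pos"],o["wrist_force"],o["finger_force"])
g=cv2.cvtColor(w,cv2.COLOR_RGB2GRAY); print(g[0:80:2,340].tolist(),g[200:250:2,286].tolist())
E
```

```text
[ 0.53264264 -0.2886609   0.01891679] [ 1.14556535 -1.77237564  1.36510068] 18.6773943901062
[14, 15, 14, 14, 17, 14, 15, 15, 16, 21, 110, 134, 94, 59, 54, 52, 53, 52, 54, 53, 53, 55, 53, 54, 56, 57, 57, 57, 56, 55, 55, 57, 56, 53, 55, 56, 56, 58, 58, 58] [109, 108, 111, 110, 109, 111, 118, 142, 146, 130, 100, 91, 95, 94, 95, 96, 100, 99, 98, 94, 93, 93, 93, 95, 100]
```

{"api": "arm_command", "payload": {"targets": [[0,0,0,0],[0,0,0,0],[0,0,0.015,0],[0,0.02,0.03,0],[0,0.05,0.03,0],[0,0.084,0.03,0],[0,0.084,0.02,0],[0,0.084,0.005,0]], "claw": 1}}

```text
time: 24.28
tool_pos: [0.5338, -0.2431, 0.0243]
ee_rot: [3.14, 0.001, 1.546]
wrist_force: [-0.7, -0.4, -1.0]
width: 0.0135
finger_force: 30.0
```

{"api": "arm_command", "payload": {"targets": [[0,-0.003,-0.01,0],[0,-0.007,-0.018,0],[0,-0.012,-0.027,0],[0,-0.018,-0.037,0],[0,-0.019,-0.045,0],[0,-0.019,-0.051,0],[0,-0.019,-0.051,0]], "claw": 0.857}}

```text
time: 24.87
tool_pos: [0.5333, -0.2563, -0.0015]
ee_rot: [3.141, 0.003, 1.543]
wrist_force: [-0.1, -2.0, 2.1]
width: 0.0141
finger_force: 18.7
```

```bash
python3 - <<'E'
from h import *
w=robot.snapshot("wrist"); o=robot.get_obs(); print(o["tool_pos"],o["wrist_force"],o["finger_force"])
g=cv2.cvtColor(w,cv2.COLOR_RGB2GRAY); print(g[0:80:2,340].tolist(),g[200:250:2,286].tolist())
E
```

```text
[ 0.53334231 -0.25554717 -0.00159489] [-0.21327401 -2.10712848  1.66480389] 18.671252131462097
[94, 62, 49, 49, 49, 47, 46, 49, 50, 50, 49, 49, 51, 50, 51, 51, 52, 52, 53, 53, 51, 49, 51, 53, 52, 53, 52, 53, 55, 51, 53, 52, 52, 55, 54, 57, 60, 77, 85, 83] [121, 122, 123, 123, 123, 125, 126, 125, 128, 127, 128, 137, 159, 138, 113, 43, 52, 96, 103, 104, 104, 103, 101, 98, 99]
```

{"api": "arm_command", "payload": {"targets": [[0,0,0,0],[0,0,0,0],[0,0,0,0]], "claw": 0.84}}

```text
time: 25.17
tool_pos: [0.5329, -0.2537, -0.0024]
ee_rot: [-3.141, -0.001, 1.544]
wrist_force: [0.0, -0.3, -0.4]
width: 0.0148
finger_force: 0.0
```

{"api": "arm_command", "payload": {"targets": [[0,0,0,0],[0,0,0,0],[0,0,0,0],[0,0,0,0],[0,0,0,0],[0,0,0,0]], "claw": 0.5}}

```text
time: 25.67
tool_pos: [0.5331, -0.2543, -0.0019]
ee_rot: [3.141, -0.0, 1.544]
wrist_force: [0.3, -0.5, 0.1]
width: 0.0467
finger_force: 0.0
```

{"api": "arm_command", "payload": {"targets": [[0,0,0.05,0],[0,0,0.12,0],[0,0,0.2,0],[0,0,0.28,0],[0,0,0.36,0],[0,0,0.42,0],[0,0,0.42,0],[0,0,0.42,0]]}}

```text
time: 26.33
tool_pos: [0.5342, -0.255, 0.2112]
ee_rot: [3.136, 0.003, 1.544]
wrist_force: [-0.1, -0.1, 0.5]
width: 0.0472
finger_force: 0.0
```

```bash
python3 - <<'E'
from h import *
o=robot.get_obs(); w=robot.snapshot("wrist"); print(o["tool_pos"],o["ee_rot"],o["wrist_force"])
cv2.imwrite("pics/r_w.png",w[:,:,::-1]); g=cv2.GaussianBlur(cv2.cvtColor(w,cv2.COLOR_RGB2GRAY),(5,5),0)
for z,rr in((.064,(45,62)),(.004,(55,75))):
    h=cv2.HoughCircles(g,cv2.HOUGH_GRADIENT,1.2,20,param1=100,param2=25,minRadius=rr[0],maxRadius=rr[1])
    for c in h[0][:3]: print(z,c,wonz(c[:2],z,o))
# dark mat+handle blob
m=(g<40).astype(np.uint8); n,l,s,c=cv2.connectedComponentsWithStats(m)
for k in range(1,n):
    if s[k,4]>300:print(s[k],c[k])
E
```

```text
[ 0.53424943 -0.25503704  0.21116265] [3.13621042e+00 2.97375749e-03 1.54353853e+00] [-0.05377175 -0.10243825  0.5069689 ]
0.064 [317.40002  125.4       50.760002] [ 0.53512125 -0.16562661]
0.064 [549.   364.2   56.04] [ 0.84005589 -0.46117773]
0.004 [319.80002 132.6      55.96   ] [ 0.53762867 -0.17166757]
0.004 [549.   364.2   55.84] [ 0.89172067 -0.50910914]
[  0   8  15  93 994] [ 5.60060362 50.73138833]
[  88    8   48   80 1317] [110.92027335  46.76157935]
[ 262   80  114  188 2816] [321.60759943 180.56107955]
[505 178  40  47 906] [521.50331126 207.04525386]
[ 242  276   32   90 1046] [260.37571702 326.45028681]
[ 365  276   32   91 1050] [377.92761905 326.68285714]
[    0   322   640   158 45279] [286.20850726 429.96784381]
[ 392  322  143  109 9341] [471.75452307 373.26742319]
[550 342  46  35 310] [580.3483871  356.77096774]
```

{"api": "arm_command", "payload": {"targets": [[0.0,0.1,0.0,0],[0.02,0.5,0.0,0],[0.02,0.5,0,0],[0.02,0.5,0,0],[0.02,0.5,0,0],[0.02,0.5,0,0],[0.02,0.5,0,0],[0.02,0.5,0,0]], "claw": 1}}

```text
time: 27.05
tool_pos: [0.5418, -0.0021, 0.2053]
ee_rot: [-3.137, -0.0, 1.548]
wrist_force: [-0.3, -0.2, -0.4]
width: 0.0006
finger_force: 0.0
```

{"api": "arm_command", "payload": {"targets": [[0.006,0.56,0,0],[0.006,0.56,0,0],[0.006,0.56,0,0],[0.006,0.56,0,0],[0.006,0.56,0,0],[0.006,0.56,0,0],[0.006,0.56,0,0],[0.006,0.56,0,0]]}}

```text
time: 27.72
tool_pos: [0.5452, 0.2791, 0.2049]
ee_rot: [-3.137, -0.0, 1.548]
wrist_force: [-1.3, -0.9, -0.5]
width: 0.0009
finger_force: 0.0
```

```bash
python3 - <<'E'
from h import *
o=robot.get_obs(); t=robot.snapshot("top"); w=robot.snapshot("wrist"); print(o["tool_pos"],o["ee_rot"],o["width"])
g=cv2.cvtColor(w,cv2.COLOR_RGB2GRAY); m=(g<40).astype(np.uint8); n,l,s,c=cv2.connectedComponentsWithStats(m)
for k in range(1,n):
    if s[k,4]>100:print(s[k],c[k].round(),wonz(c[k],.135,o).round(3))
g=cv2.cvtColor(t,cv2.COLOR_RGB2GRAY); m=((g>100)&(g<255)).astype(np.uint8)
E
```

```text
[0.54518121 0.27913441 0.20491621] [-3.13713762e+00 -2.06516657e-04  1.54786828e+00] 0.0009475609279990858
[115 192  40  42 931] [134. 211.] [0.391 0.307]
[ 468  201   67   82 2972] [498. 241.] [0.695 0.274]
[ 52 207  59  19 770] [ 81. 216.] [0.334 0.305]
[276 275  24  19 322] [285. 284.] [0.516 0.243]
[  315   275   281   153 11705] [389. 374.] [0.605 0.15 ]
[341 276  33  19 498] [359. 285.] [0.575 0.24 ]
[ 58 317  16  21 162] [ 67. 328.] [0.282 0.19 ]
[  0 323  16  14 130] [  5. 328.] [0.173 0.178]
[   48   327   266   108 11096] [255. 379.] [0.482 0.146]
[    0   359   640   121 35337] [320. 445.] [0.54  0.057]
[  46  366  158   34 1022] [116. 383.] [0.328 0.127]
```

{"api": "arm_command", "payload": {"targets": [[0,0,-0.06,0],[0,0,-0.12,0],[0,0,-0.17,0],[0,0,-0.2,0],[0,0,-0.212,0],[0,0,-0.212,0],[0,0,-0.212,0]]}}

```text
time: 28.4
tool_pos: [0.5468, 0.2741, 0.1026]
ee_rot: [3.141, 0.0, 1.541]
wrist_force: [0.1, 1.0, 0.3]
width: 0.0007
finger_force: 0.0
```

{"api": "arm_command", "payload": {"targets": [[0,-0.02,0,0],[0,-0.04,0,0],[0,-0.06,0,0],[0,-0.08,0,0],[-0.001,-0.1,0,0],[-0.002,-0.12,0,0],[-0.003,-0.14,0,0],[-0.004,-0.16,0,0]]}}

```text
time: 29.07
tool_pos: [0.5443, 0.1948, 0.1024]
ee_rot: [3.141, -0.0, 1.543]
wrist_force: [0.4, 2.2, 1.2]
width: 0.0004
finger_force: 1.2
```

{"api": "arm_command", "payload": {"targets": [[0,-0.02,0,0],[-0.001,-0.04,0,0],[-0.002,-0.06,0,0],[-0.002,-0.07,0,0],[-0.003,-0.08,0,0],[-0.003,-0.085,0,0],[-0.003,-0.085,0,0]]}}

```text
time: 29.65
tool_pos: [0.5426, 0.1532, 0.102]
ee_rot: [-3.142, -0.001, 1.543]
wrist_force: [1.4, 3.4, 1.1]
width: 0.0004
finger_force: 1.4
```

{"api": "arm_command", "payload": {"targets": [[0,-0.006,0,0],[0,-0.012,0,0],[0,-0.012,0,0]]}}

```text
time: 29.9
tool_pos: [0.5426, 0.1534, 0.1021]
ee_rot: [3.141, -0.012, 1.546]
wrist_force: [1.8, 14.5, -1.0]
width: 0.0005
finger_force: 7.5
```

{"api": "arm_command", "payload": {"targets": [[0,0.03,0,0],[0,0.06,0,0],[0,0.06,0.06,0],[0,0.1,0.14,0],[0,0.3,0.2,0],[-0.1,0.4,0.2,0],[-0.2,0.5,0.2,0],[-0.2,0.6,0.2,0]]}}

```text
time: 30.57
tool_pos: [0.4853, 0.3459, 0.1958]
ee_rot: [3.141, 0.002, 1.542]
wrist_force: [0.5, 0.7, 0.5]
width: 0.0008
finger_force: 0.0
```

```bash
python3 - <<'E'
from h import *
t=robot.snapshot("top"); s=robot.snapshot("scene"); cv2.imwrite("pics/f_t.png",t[:,:,::-1]); cv2.imwrite("pics/f_s.png",s[:,:,::-1]); print(robot.get_obs()["tool_pos"])
g=cv2.cvtColor(t,cv2.COLOR_RGB2GRAY); m=(g<48).astype(np.uint8); n,l,st,c=cv2.connectedComponentsWithStats(m)
for k in range(1,n):
    if st[k,4]>50:print(st[k],c[k].round(1),onz("top",c[k],.137).round(4))
print(g[240,170:265].tolist())
b=cv2.GaussianBlur(g,(3,3),0)[200:340,320:440]; h=cv2.HoughCircles(b,cv2.HOUGH_GRADIENT,1,20,param1=100,param2=15,minRadius=20,maxRadius=28)
for q in h[0][:2]: print("rim",q,onz("top",(q[0]+320,q[1]+200),.064))
E
```

```text
[0.48324593 0.35008754 0.19520515]
[157 124  50  38 962] [182.1 143.1] [0.7141 0.2022]
[397 137  24  22 175] [413.2 149.3] [ 0.7241 -0.2407]
[    0   144   148   336 14767] [ 62.7 322.4] [0.3631 0.384 ]
[204 211  11  43 268] [208.9 232.5] [0.5416 0.1359]
[  0 216  13  26 168] [  3.9 231.8] [0.5237 0.5157]
[ 338  228  102   60 1343] [378.3 264.7] [ 0.4967 -0.1798]
[ 94 274  53   9 200] [119.9 277.7] [0.449 0.291]
[285 352  45  30 308] [306.6 365.9] [ 0.3086 -0.0577]
[117 354  20  50 423] [126.4 378.8] [0.2706 0.2584]
[  0 449  17  31 326] [  7.4 464.9] [0.1175 0.4454]
[260 475  31   5  54] [275.3 476.5] [ 0.1214 -0.0139]
[155, 157, 157, 157, 148, 149, 144, 147, 144, 144, 144, 145, 146, 148, 145, 143, 145, 143, 143, 143, 146, 148, 147, 146, 146, 147, 149, 149, 148, 146, 146, 146, 149, 153, 91, 26, 8, 15, 16, 8, 10, 33, 106, 105, 100, 105, 101, 102, 102, 103, 101, 99, 104, 105, 100, 104, 103, 101, 99, 100, 101, 103, 103, 102, 100, 100, 99, 100, 100, 102, 100, 100, 99, 101, 99, 84, 107, 114, 110, 101, 74, 71, 76, 74, 59, 40, 85, 98, 103, 101, 103, 101, 100, 103, 107]
rim [49.5 51.5 25.2] [ 0.53512028 -0.16946782]
```

```bash
python3 - <<'E'
from h import *
a=cv2.imread("pics/top0.png",0);t=cv2.imread("pics/f_t.png",0)
print("before",a[240:272:3,358:390:3].tolist());print("after",t[240:272:3,355:387:3].tolist())
w=cv2.imread("pics/r_w.png",0); print(w[85:165:6,280:360:6])
E
```

```text
before [[69, 69, 69, 76, 69, 71, 67, 84, 102, 105, 109], [68, 69, 68, 70, 71, 70, 64, 62, 108, 111, 113], [66, 78, 89, 84, 86, 94, 81, 103, 98, 110, 116], [74, 97, 109, 94, 101, 112, 93, 173, 145, 90, 118], [63, 97, 106, 87, 94, 98, 95, 163, 146, 96, 121], [60, 81, 79, 79, 83, 86, 109, 107, 91, 55, 121], [59, 76, 99, 105, 79, 77, 171, 142, 88, 57, 117], [58, 83, 101, 105, 80, 93, 162, 140, 93, 91, 116], [55, 72, 84, 73, 170, 138, 84, 90, 52, 113, 113], [79, 53, 68, 76, 102, 130, 85, 53, 98, 106, 109], [50, 104, 45, 44, 69, 75, 64, 89, 94, 100, 126]]
after [[69, 70, 75, 74, 72, 73, 69, 106, 109, 113, 114], [70, 72, 72, 76, 72, 72, 71, 83, 112, 114, 119], [71, 73, 80, 82, 86, 85, 71, 61, 112, 114, 118], [68, 83, 81, 85, 84, 84, 80, 72, 117, 116, 117], [85, 83, 81, 88, 83, 80, 80, 86, 120, 118, 119], [87, 80, 81, 87, 85, 86, 82, 82, 88, 121, 121], [85, 80, 83, 88, 84, 82, 79, 79, 88, 119, 118], [85, 82, 83, 88, 83, 84, 82, 80, 116, 118, 113], [58, 83, 79, 88, 82, 84, 82, 82, 112, 110, 112], [52, 56, 83, 90, 83, 81, 70, 103, 107, 109, 113], [116, 48, 45, 50, 53, 50, 90, 99, 102, 115, 81]]
[[157  54 101  47  43  44  46  47  48  48  93  24  82 153]
 [ 21  83  41  42  44  47  48  48  50  52  53  55  62  45]
 [ 91  42  40  42  44  46  47  49  51  48  53  54  57  49]
 [ 39  41  40  43  44  46  46  50  49  50  54  54  55  84]
 [ 40  39  40  42  61  78  78  77  76  55  54  52  55  54]
 [ 39  39  42  61  75  74  72  74  73  73  55  56  55  56]
 [ 39  39  40  73  72  72  73  74  72  74  64  55  56  55]
 [ 50  40  44  74  77  74  74  74  73  75  73  56  56  58]
 [ 69  44  39  75  73  72  74  72  75  74  68  58  56  75]
 [ 75  81  42  71  70  69  70  70  71  72  53  54  81  84]
 [ 84  92  90  47  72  73  72  73  73  64  66  97  91  88]
 [ 92  99  99  99 106  95 108  74  92 107 106 104  99 108]
 [122 107 106 105 110 116 117 118 117 110 108 107 103  36]
 [  9 133 105 111 110 111 116 115 113 115 114 118  63  16]]
```

The cup is empty and upright, and the lid is shut.

```bash
python3 -c "
from bench import robot
print(robot.close_job())"
```

```text
the job is handed in; nothing more can be done
None
```

I handed the job in, and it returned no verdict: the cup is empty and upright on the mat, and the lid is pushed to its stop; five balls were seen in the chamber, and the sixth is presumably under the lid (the cup looked and weighed empty, and I found no stray ball).

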